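# Dump the polished stones from the green tipping cup

### The job

Two tipping-cup stations stand on the stone-polishing bench. Push the grip of the green cup over, past its latch, so that the cup tips out both amber stones into the tray in front of it, then let it swing back fully home. Do not tip the white cup.

Things in the scene. Friction and masses are not known exactly. Their poses are not given: they have to be found in the camera images.
- green_station: Fixed station with the green cup: grey base 290 x 150 mm. Origin on the table under the axle; z up, x the way the cup pours, y to the left of that. Posts 146 mm high at y = -48 and +48 mm carry an axle along y at height 130 mm; the scoop cup (115 x 70 x 42 mm) sits between. A like station with a white cup and two blue stones is a bystander; they change places.
- green_tray (a point): Centre of the tray's rubber floor, 100 mm in front of the axle (station x), 15 mm above the table. Open steel tray fixed to the station, inside 157 mm along x by 128 mm along y, rim 48 mm above the table; a clear lip at the far end reaches 90 mm.
- green_grip (a point): Centre of the cup's grip: freely turning green sleeve 15 mm thick, 46 mm long, along station y (68 to 114 mm), on a lever 80 mm from the axle. Home: station x -59, y 91, height 184 mm. Pushed to station +x it swings up over the axle (height 210) and down to x +59, height 184 at full tip. Room is free behind, beyond and below it: shut fingers pointing down can sweep it over in a level line.
- green_cup (a joint): Tip angle of the green cup, rad: 0 home (latched), 1.65 full tip against its stop; the stones slide out by about 1.4. The latch takes 5 to 10 N at the grip over the first 0.15 rad, then gives way to 2 to 3 N; a spring swings the cup home from any angle in about a second when let go.
- white_cup (a joint): Tip angle of the white cup of the other station, rad: 0 home. Works alike; to be left at home.
- green_stone_a: First amber polished stone, a flat-bottomed dome 24 mm across and 12 mm high, origin at the centre of its flat underside, lying in the green cup at the start.
- green_stone_b: Second amber stone, alike.

How it is judged:
By the outcome, as a careful person would: the job done as asked, in the order asked, and still so for the second after the job is handed in, with the robot touching nothing.
It also fails if it takes over 35 s, if anything falls off the work surface, if the arm or the gripper's body presses on something with over 40 N, if the wrist force passes 120 N, or if a joint passes its speed limit or range.

### The arm

A 6-joint arm with a two-finger parallel gripper is mounted at the origin on the work surface. World frame = base frame: x ahead of the robot, y to its left, z up, the work surface at z = 0. Lengths are in mm, angles in rad, forces in N, time in s.
With the tool pointing down it reaches from about 275 to 1000 mm from the base axis. Payload 8.4 kg.
Tool frame: the origin (TCP) lies midway between the tips of the shut fingers; the grasp point (between the pads) lies 19 mm behind it (arm.hold_point_z is the distance from the TCP to the grasp point, in mm); z points along the fingers, y is the line along which they close (so a half turn about z gives the same grasp; the last joint's range is limited). The gripper opens to 85 mm and grips with 20 to 120 N. Pads are 22 mm wide; open, the fingers measure 114 mm over their backs; the gripper's body (76 mm by 85 mm) begins 54 mm behind the grasp point. The pads swing forward as they close: fully open they stand 13 mm farther back than shut.
Start: joints at [-1.277, 0.353, 1.633, -0, 1.155, -0.002], TCP at [182.189, -597.859, 231.281] pointing down, gripper open.
Joint ranges: [-2.63, 2.63], [-0.92, 2.1], [0.06, 2.66], [-1.3, 4.44], [0, 2.69], [-3.02, 3.02]. Speed limits (rad/s): [2.22, 2.22, 2.79, 3.14, 3.14, 3.14].

### API

Orientations are given as a rotation vector (axis times angle).
In Python, from workcell import arm gives the robot as it stands.
- The arm moves only by the shell command python3 -m handwheel 'ROWS' [OPENING]. ROWS is JSON, a list of rows, each an object of numbers: "dx", "dy", "dz": the shift along the tool's x, y, z in mm; "turn": the turn about the tool's z in degrees. A call has 1 to 5 rows; each row is the pose to reach, as a shift and turn from the pose commanded when the call began, along the tool's axes at that moment; what a row does not reach only later rows make up. A row lasts 1/8 s, in which the tool goes at most 62.5 mm and 10.7 degrees, less where a joint would pass 70% of its speed; a pose out of reach is approached as far as the arm can. A call with a gripper value outside its range is refused whole. OPENING is the opening, from -1 (shut) to 1 (fully open), set as the call begins (- or left out, the last holds). The fingers move at their own pace and stop on an object; the grip force is fixed at half the most. Time passes only in rows, so rows that repeat a pose let the fingers close. It gives the time, the measured TCP pose, the force, the opening and the grip force at its end, in the units of the state.
- arm.read_state(): the state, without advancing time (a new reading comes with each control period).
- arm.snapshot(name): name is "scene" or "top" or "wrist"; returns (picture, depth): 384x512x3 uint8, blue, green, red; 384x512 float32, mm along the optical axis (not along the pixel's ray), 0 where there is no reading.
- arm.get_calibration(name): a dict with "K" (3x3 intrinsics, pixels), "T" (4x4, takes a point from camera to world coordinates). Camera axes: x right, y down, z forward; pixel columns grow to the right and rows downward; lengths in mm; the calibration is good to about 2 mm. A picture is of the moment at which its call begins: read the wrist's pose just before it. get_calibration takes no time and is no camera call; for the wrist camera it gives the pose at the moment of the call.
- arm.hand_in(): hands the job in; it is judged then, once.
Trained networks look in the newest picture that a camera, given by its name, has taken for a name from the list of things; names that differ only in an ending like _2 or _b are one class to them, and where a whole thing is asked for, a point or a joint stands for the part that bears it (a point fixed in the world has none). Each returns a list of dicts, best first, with "confidence" (0 to 1); they miss things now and then, are a little off and sometimes report something else, mostly with a low value. They report only what shows in the picture. A call takes as long as a camera call.
- arm.boxes_of(camera, name): "rect" ([centre column, centre row, width, height] in pixels, round what is visible of it).
The state is a dict: "clock": time; "qpos": joint angles; "dq": joint speeds; "joint_efforts": joint torques, N m; "tcp_pos": TCP position; "orientation": TCP orientation; "wrist_force": force on the tool from outside, world axes, zero at the start; "moment": the same for the moment, N m; "grip_width": finger opening in mm; "grasp_force": force on a finger pad.
Only numpy, scipy, OpenCV 4.12 (cv2) and the standard library are available. Lean on these libraries where they do the work, as an engineer would, in place of code of your own. Each camera call takes 0.05 s, during which the arm holds its last target. There are 200 camera calls.

## Working session

There is one attempt and no reset: what is moved stays moved. The work goes in short steps, Python scripts to look and compute and a shell command to move; the robot and the scene stay as the last step left them, time stands still between calls to the robot, and variables do not carry over. Pictures are saved under pics/ and viewed, at most 10 in all, crops included, and the job is handed in when it is done.

```bash
mkdir -p pics; cat > h.py <<'E'
import numpy as np, cv2
from workcell import arm
def px(cam,d,u,v,cal=None):
    c=cal or arm.get_calibration(cam);K=np.array(c['K']);T=np.array(c['T'])
    p=np.array([(u-K[0,2])/K[0,0]*d,(v-K[1,2])/K[1,1]*d,d,1]);return (T@p)[:3]
E
python3 - <<'E'
from h import *
s=arm.read_state();print(s['clock'],s['tcp_pos'],s['orientation'])
out=[]
for c in ['scene','top']:
    im,d=arm.snapshot(c);np.savez('pics/%s.npz'%c,im=im,d=d)
    cv2.imwrite('pics/%s0.png'%c,im)
    for n in ['green_station','green_grip','green_cup','white_cup','green_stone_a']:
        for b in arm.boxes_of(c,n)[:3]:
            u,v,w,h=b['rect'];dd=d[int(v),int(u)]
            print(c,n,round(b['confidence'],2),np.round(b['rect']),dd,px(c,dd,u,v).round())
E
```

```text
0.0 [ 182.03382962 -597.40170581  230.52870547] [-3.10589550e+00 -4.62715091e-01  3.45855247e-04]
scene green_station 0.81 [239. 207. 109.  99.] 1110.2916 [560. -10.  18.]
scene green_grip 0.81 [254. 178.  77.  41.] 977.2048 [523.  15. 174.]
scene green_cup 0.85 [255. 177.  78.  39.] 1013.921 [509.  -5. 146.]
scene green_stone_a 0.51 [252. 169.   6.   8.] 1029.9946 [500. -31. 144.]
top green_station 0.56 [259. 177.  80. 119.] 942.9934 [558.  -8. 147.]
top green_grip 0.8 [257. 193.  75.  66.] 952.83704 [523.  -3. 133.]
top green_cup 0.62 [256. 192.  73.  64.] 953.00964 [525.  -2. 133.]
top white_cup 0.81 [372. 209.  74.  65.] 951.8107 [ 490. -278.  132.]
top green_stone_a 0.64 [259. 200.  10.   7.] 938.81683 [505.  -8. 146.]
top green_stone_a 0.39 [271. 200.  10.  11.] 942.29395 [504. -37. 142.]
```

```bash
python3 - <<'E'
import cv2
a=cv2.imread('pics/scene0.png');b=cv2.imread('pics/top0.png')
cv2.imwrite('pics/t1.png',cv2.resize(b[110:290,190:430],None,fx=3.3,fy=3.3))
cv2.imwrite('pics/s1.png',a)
E
```

```text
(no output)
```

View pics/t1.png

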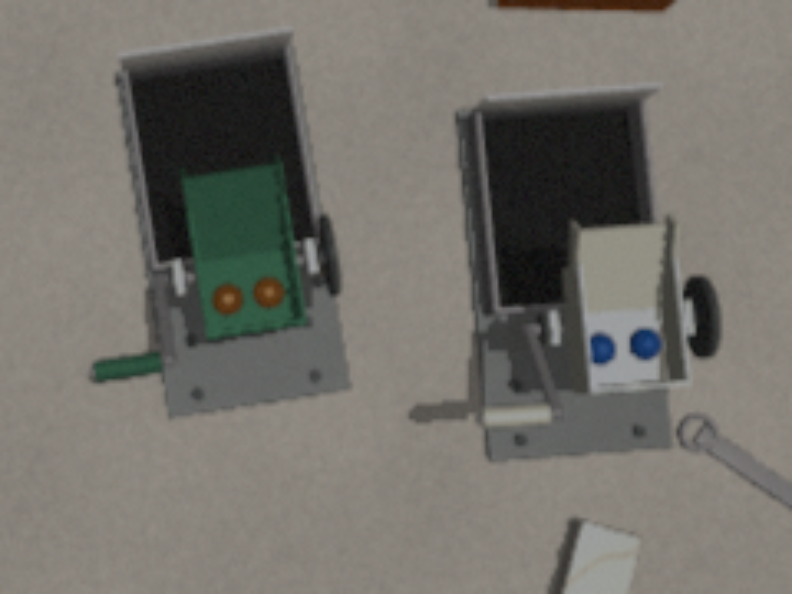

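View pics/s1.png

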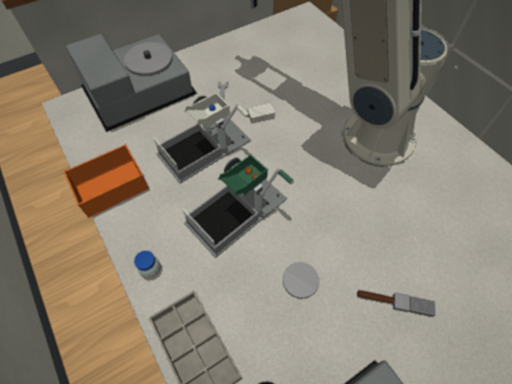

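The top view shows the green grip at full-image pixel (228,221), left of the green cup. Both amber stones are in the cup near (264,199). The white station is to the right. Next I'll measure the grip from the green pixels in both views.

```bash
python3 - <<'E'
from h import *
for c,roi in [('top',(216,215,239,228)),('scene',(278,168,294,186))]:
    f=np.load('pics/%s.npz'%c);im,d=f['im'],f['d']
    hsv=cv2.cvtColor(im,cv2.COLOR_BGR2HSV)
    m=cv2.inRange(hsv,(55,90,25),(90,255,255))
    u0,v0,u1,v1=roi
    vs,us=np.nonzero(m[v0:v1,u0:u1]);us+=u0;vs+=v0
    P=np.array([px(c,d[v,u],u,v) for u,v in zip(us,vs)])
    print(c,len(P),us.min(),us.max(),vs.min(),vs.max(),'cen px',us.mean(),vs.mean(),np.median(P,0).round(1),P.min(0).round(),P.max(0).round())
    P=P[P[:,2]>165];k=np.cov(P[:,:2].T);w,V=np.linalg.eigh(k);print(len(P),'mean',P.mean(0).round(1),'axis deg',np.degrees(np.arctan2(V[1,1],V[0,1])),'len',P@np.r_[V[:,1],0]@np.zeros(0) if 0 else np.ptp(P[:,:2]@V[:,1]))
    # triangulation ray
    C=arm.get_calibration(c);T=np.array(C['T']);o=T[:3,3];r=px(c,1000,us.mean(),vs.mean())-o;r/=np.linalg.norm(r)
    if c=='top':o1,r1=o,r
A=np.c_[r1,-r];t=np.linalg.lstsq(A,o-o1,rcond=None)[0];a=o1+t[0]*r1;b=o+t[1]*r;print('tri',a.round(1),b.round(1))
# station yaw from the base plate/tray: top depth points
f=np.load('pics/top.npz');im,d=f['im'],f['d']
Q=np.array([px('top',d[v,u],u,v) for v in range(115,240) for u in range(222,300) if d[v,u]>0])
q=Q[(Q[:,2]>12)&(Q[:,2]<60)];r=cv2.minAreaRect(q[:,:2].astype(np.float32));print('station rect',r)
E
```

```text
top 99 219 238 217 224 cen px 228.2828282828283 220.77777777777777 [453.5  60.  190. ] [446.  38. 183.] [463.  80. 193.]
99 mean [453.7  59.6 189.7] axis deg 100.04868227732022 len 42.651045967463816
scene 45 279 291 171 181 cen px 285.0 176.0 [456.4  61.2 191.3] [452.  42. 186.] [462.  83. 196.]
45 mean [456.4  61.8 191.2] axis deg 100.57004943697723 len 41.42763788334977
tri [453.8  59.8 186.5] [454.3  59.4 186.5]Traceback (most recent call last):
  File "<stdin>", line 17, in <module>
  File "h.py", line 4, in px
    c=cal or arm.get_calibration(cam);K=np.array(c['K']);T=np.array(c['T'])
             ~~~~~~~~~~~~~~~~~~~^^^^^
ValueError: time passes only in moves, steps and waits
```

```bash
cat > go.py <<'E'
from h import *
from scipy.spatial.transform import Rotation as R
import sys
G=np.array([454,60,184.]);y=np.radians(10)
X=np.array([np.cos(y),np.sin(y),0]);Y=np.array([-np.sin(y),np.cos(y),0])
O=G+59*X-91*Y
def rep():
    s=arm.read_state();M=R.from_rotvec(s['orientation']).as_matrix();p=np.array(s['tcp_pos'])
    print('t',s['clock'],'tcp',p.round(1),'F',np.round(s['wrist_force'],1),'toolx deg',np.degrees(np.arctan2(M[1,0],M[0,0])).round(1),'toolz',M[:,2].round(3))
    print('station xy',((p-O)@X).round(1),((p-O)@Y).round(1))
    for n,sx in (('behind',-115),('contact',-77.5),('full',40.5)):
        t=O+sx*X+92*Y;t[2]=165;print(n,'tool shift',(M.T@(t-p)).round(1))
if __name__=='__main__':rep()
E
python3 go.py; python3 -m handwheel '[{"dx":28,"dy":-40},{"dx":56,"dy":-80},{"dx":84,"dy":-120},{"dx":112,"dy":-160},{"dx":140,"dy":-200}]' -1; python3 go.py
```

```text
t 0.6 tcp [ 182.2 -597.9  231.3] F [ 0.5  0.2 -0.2] toolx deg 16.9 toolz [ 0. -0. -1.]
station xy -440.9 -509.7
behind tool shift [ 396.3 -557.8   66.3]
contact tool shift [ 433.5 -553.3   66.3]
full tool shift [ 550.7 -539.    66.3]
t 0.6 tcp [ 182.2 -597.9  231.3] F [ 0.5  0.2 -0.2] toolx deg 16.9 toolz [ 0. -0. -1.]
station xy -440.9 -509.7
behind tool shift [ 396.3 -557.8   66.3]
contact tool shift [ 433.5 -553.3   66.3]
full tool shift [ 550.7 -539.    66.3]validation failed for argument at $[0]...
```

```bash
python3 -m handwheel '[{"dx":28,"dy":-40,"dz":0,"turn":0},{"dx":56,"dy":-80,"dz":0,"turn":0},{"dx":84,"dy":-120,"dz":0,"turn":0},{"dx":112,"dy":-160,"dz":0,"turn":0},{"dx":140,"dy":-200,"dz":0,"turn":0}]' -1; python3 go.py
```

```text
clock: 1.23
tcp_pos: [258.1, -364.3, 231.4]
orientation: [3.107, 0.462, 0.001]
wrist_force: [0.4, -0.1, 0.5]
grip_width: -0.2
grasp_force: 0.0
t 1.225 tcp [ 258.1 -364.3  231.4] F [ 0.4 -0.1  0.5] toolx deg 16.9 toolz [ 0. -0. -1.]
station xy -325.6 -292.9
behind tool shift [ 255.5 -356.7   66.3]
contact tool shift [ 292.7 -352.2   66.4]
full tool shift [ 409.8 -337.9   66.4]
```

```bash
python3 -m handwheel '[{"dx":28,"dy":-40,"dz":0,"turn":0},{"dx":56,"dy":-80,"dz":0,"turn":0},{"dx":84,"dy":-120,"dz":0,"turn":0},{"dx":112,"dy":-160,"dz":0,"turn":0},{"dx":140,"dy":-200,"dz":0,"turn":0}]' -1 >/dev/null
python3 -m handwheel '[{"dx":28,"dy":-39,"dz":0,"turn":0},{"dx":56,"dy":-78,"dz":0,"turn":0},{"dx":84,"dy":-117,"dz":0,"turn":0},{"dx":112,"dy":-156,"dz":0,"turn":7},{"dx":112,"dy":-156,"dz":0,"turn":7}]' ; python3 go.py
python3 - <<'E'
from h import *
im,d=arm.snapshot('wrist');cal=arm.get_calibration('wrist')
hsv=cv2.cvtColor(im,cv2.COLOR_BGR2HSV);m=cv2.inRange(hsv,(55,90,25),(90,255,255))
print([(b['confidence'],b['rect']) for b in arm.boxes_of('wrist','green_grip')[:2]])
vs,us=np.nonzero(m&(d>0).astype(np.uint8)*255)
P=np.array([px('wrist',d[v,u],u,v,cal) for u,v in zip(us,vs)])
g=P[(P[:,1]>35)&(P[:,2]>170)] if len(P) else P
print(len(P),len(g),g.mean(0) if len(g) else '',g.min(0) if len(g) else '',g.max(0) if len(g) else '')
cv2.imwrite('pics/w1.png',im)
E
```

```text
clock: 2.48
tcp_pos: [396.0, 50.8, 231.5]
orientation: [-3.129, -0.276, -0.001]
wrist_force: [-0.4, 0.0, 0.6]
grip_width: -0.2
grasp_force: 0.0
t 2.475 tcp [396.   50.8 231.5] F [-0.4  0.   0.6] toolx deg 10.1 toolz [ 0.001  0.001 -1.   ]
station xy -117.7 92.0
behind tool shift [ 2.7  0.  66.5]
contact tool shift [40.2  0.1 66.6]
full tool shift [158.2   0.3  66.7]
[(0.92, [343.9, 71.5, 258.8, 142.9])]
12763 1354 [451.43226625  58.14915737 194.66033152] [379.74774114  35.2951691  186.30653288] [462.44874757 107.74371464 333.88400917]
```

View pics/w1.png

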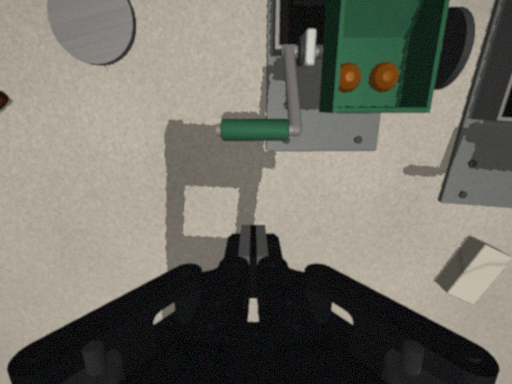

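The wrist view shows the green sleeve spanning (220–290,130). It is centred ahead of the finger tips at column 253 and square to them. The pose agrees with the estimate, so I'll lower, then sweep.

```bash
python3 -m handwheel '[{"dx":0,"dy":0,"dz":33,"turn":0},{"dx":0,"dy":0,"dz":66,"turn":0},{"dx":15,"dy":0,"dz":66,"turn":0},{"dx":28,"dy":0,"dz":66,"turn":0},{"dx":34,"dy":0,"dz":66,"turn":0}]' >/dev/null; python3 go.py
python3 -m handwheel '[{"dx":6,"dy":0,"dz":0,"turn":0},{"dx":14,"dy":0,"dz":0,"turn":0},{"dx":24,"dy":0,"dz":0,"turn":0},{"dx":36,"dy":0,"dz":0,"turn":0},{"dx":48,"dy":0,"dz":0,"turn":0}]'; python3 go.py
```

```text
t 3.2 tcp [430.9  54.1 166.6] F [-1.1 -0.8 -1. ] toolx deg 9.9 toolz [ 0.003  0.    -1.   ]
station xy -82.8 89.2
behind tool shift [-32.2  -2.7   1.5]
contact tool shift [ 5.3 -2.8  1.6]
full tool shift [123.3  -2.9   2. ]
clock: 3.82
tcp_pos: [476.3, 62.6, 165.4]
orientation: [-3.13, -0.273, 0.001]
wrist_force: [-3.0, 0.6, 0.9]
grip_width: 0.2
grasp_force: 0.0
t 3.825 tcp [476.3  62.6 165.4] F [-3.   0.6  0.9] toolx deg 10.0 toolz [-0. -0. -1.]
station xy -36.6 89.7
behind tool shift [-78.4  -2.3   0.4]
contact tool shift [-40.9  -2.3   0.4]
full tool shift [77.1 -2.4  0.3]
```

```bash
python3 -m handwheel '[{"dx":14,"dy":0,"dz":0,"turn":0},{"dx":28,"dy":0,"dz":0,"turn":0},{"dx":42,"dy":0,"dz":0,"turn":0},{"dx":56,"dy":0,"dz":0,"turn":0},{"dx":67,"dy":0,"dz":0,"turn":0}]'
python3 -m handwheel '[{"dx":4,"dy":0,"dz":0,"turn":0},{"dx":7,"dy":0,"dz":0,"turn":0},{"dx":8,"dy":0,"dz":0,"turn":0},{"dx":8,"dy":0,"dz":0,"turn":0},{"dx":8,"dy":0,"dz":0,"turn":0}]'; python3 go.py
python3 - <<'E'
from h import *
im,d=arm.snapshot('top');b=im[100:260,200:320]
im2,_=arm.snapshot('scene');a=im2[120:280,160:320]
cv2.imwrite('pics/m1.png',np.hstack([cv2.resize(b,(420,560)),cv2.resize(a,(380,560))]))
for c in ('top','scene'):print(c,[(round(q['confidence'],2),np.round(q['rect'])) for q in arm.boxes_of(c,'green_stone_a')])
E
```

```text
clock: 4.45
tcp_pos: [542.4, 74.1, 165.1]
orientation: [3.13, 0.272, -0.001]
wrist_force: [-4.7, 0.8, -0.1]
grip_width: -0.2
grasp_force: 2.2
clock: 5.08
tcp_pos: [549.5, 75.4, 165.4]
orientation: [-3.13, -0.272, -0.0]
wrist_force: [-2.7, 0.6, -0.7]
grip_width: -0.1
grasp_force: 1.9
t 5.075 tcp [549.5  75.4 165.4] F [-2.7  0.6 -0.7] toolx deg 9.9 toolz [ 0.  0. -1.]
station xy 37.8 89.6
behind tool shift [-152.8   -2.3    0.4]
contact tool shift [-115.3   -2.3    0.4]
full tool shift [ 2.7 -2.4  0.4]
top []
scene []
```

View pics/m1.png

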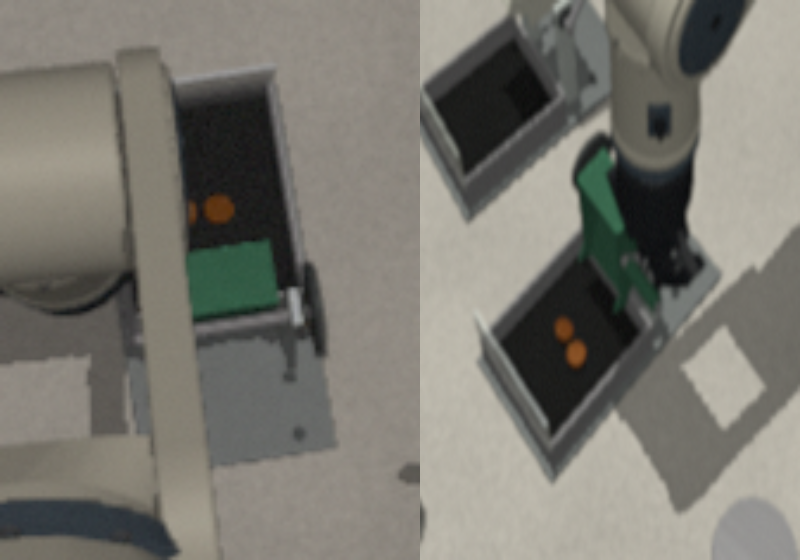

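Both views show both amber stones on the tray floor, at crop (565,328) and (576,353) on the scene side, with the cup fully tipped. I'll retract and let the cup follow home.

```bash
python3 -m handwheel '[{"dx":-15,"dy":0,"dz":0,"turn":0},{"dx":-35,"dy":0,"dz":0,"turn":0},{"dx":-55,"dy":0,"dz":0,"turn":0},{"dx":-75,"dy":0,"dz":0,"turn":0},{"dx":-95,"dy":0,"dz":0,"turn":0}]'
python3 -m handwheel '[{"dx":-20,"dy":0,"dz":0,"turn":0},{"dx":-40,"dy":0,"dz":0,"turn":0},{"dx":-60,"dy":0,"dz":0,"turn":0},{"dx":-75,"dy":0,"dz":-30,"turn":0},{"dx":-80,"dy":0,"dz":-60,"turn":0}]'
python3 -m handwheel '[{"dx":0,"dy":0,"dz":-10,"turn":0},{"dx":0,"dy":0,"dz":-10,"turn":0},{"dx":0,"dy":0,"dz":-10,"turn":0},{"dx":0,"dy":0,"dz":-10,"turn":0},{"dx":0,"dy":0,"dz":-10,"turn":0}]'; python3 go.py
python3 - <<'E'
from h import *
im,d=arm.snapshot('top');b=im[100:260,200:440]
im2,_=arm.snapshot('scene');a=im2[60:260,140:300]
cv2.imwrite('pics/m2.png',np.hstack([cv2.resize(b,(480,320)),cv2.resize(a,(256,320))]))
C=arm.get_calibration('scene')
hsv=cv2.cvtColor(im2,cv2.COLOR_BGR2HSV);m=cv2.inRange(hsv,(55,90,25),(90,255,255))[168:186,278:294]
vs,us=np.nonzero(m);print('scene grip px (was 285,176)',len(us),us.mean()+278,vs.mean()+168)
f=np.load('pics/top.npz');m0=cv2.inRange(cv2.cvtColor(f['im'],cv2.COLOR_BGR2HSV),(55,90,25),(90,255,255));m1=cv2.inRange(cv2.cvtColor(im,cv2.COLOR_BGR2HSV),(55,90,25),(90,255,255))
for m in (m0,m1):
    vs,us=np.nonzero(m[150:215,243:290]);print(len(us),us.mean(),vs.mean(),us.min(),us.max(),vs.min(),vs.max())
E
```

```text
clock: 5.9
tcp_pos: [455.5, 58.6, 165.6]
orientation: [3.129, 0.272, 0.003]
wrist_force: [0.0, 0.9, 0.3]
grip_width: 0.1
grasp_force: 0.0
clock: 6.52
tcp_pos: [375.9, 44.8, 225.8]
orientation: [3.13, 0.272, -0.0]
wrist_force: [0.3, 0.6, 0.2]
grip_width: 0.2
grasp_force: 0.0
clock: 7.15
tcp_pos: [377.1, 45.1, 234.7]
orientation: [3.13, 0.272, -0.002]
wrist_force: [-0.1, -0.7, 0.0]
grip_width: -0.2
grasp_force: 0.0
t 7.15 tcp [377.1  45.1 234.7] F [-0.1 -0.7  0. ] toolx deg 9.9 toolz [-0.001 -0.    -1.   ]
station xy -137.3 89.7
behind tool shift [22.4 -2.3 69.6]
contact tool shift [59.9 -2.4 69.6]
full tool shift [177.9  -2.5  69.5]
scene grip px (was 285,176) 44 284.8636363636364 175.9318181818182
1325 20.198490566037737 33.48075471698113 2 39 8 62
1482 20.46288798920378 35.57422402159244 2 39 7 62
```

View pics/m2.png

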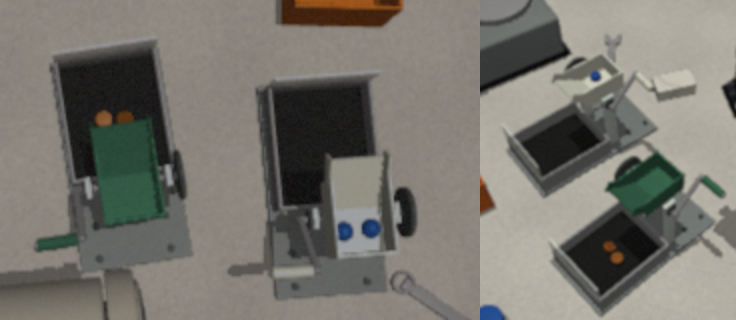

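The cup is home: the scene grip pixel is (284.9,175.9) against (285,176) at the start. Both amber stones are in the tray, the white cup is untouched and the robot is clear.

```bash
python3 -c "
from workcell import arm
print(arm.hand_in())"
```

```text
the job is handed in; nothing more can be done
None
```

The green cup was tipped past its latch, both amber stones are in its tray, the cup is back home, the white cup was left alone, and the job was handed in at about 7 s; no verdict was returned.

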